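# Put the sheet-lift lever into float

### The job

On the hydraulic valve bank, put the sheet-lift table into float: push the lever with the cross-bar (T-shaped) handle away from the robot's side of the bank, past the stiff detent, until it drops fully home into the float notch at the far end of its stroke, and let go so that it stays there by itself. Leave the ball-knob lever and the slim-grip lever as they stand.

Things in the scene. Friction and masses are not known exactly. Their poses are not given: they have to be found in the camera images.
- lift_lever (a joint): T-handle lever's angle, rad: 0 leans 0.35 towards the robot, 0.35 upright, 0.70 leans 0.35 away, on the hard far stop: the float notch. Starts at 0 to 0.25. Up to 0.3: light friction (2-3 N at the handle), stays where left. Beyond, a detent spring resists, most at 0.5 (8-14 N), and throws it back if let go; past 0.63 it pulls the lever on to 0.70 and holds it. Pushing on the stop is harmless.
- lift_grip (a point): centre of the T handle: black round bar 64 mm long, 20 thick, across the top of a 12 mm steel shaft. Site turns with the lever: z up along the shaft, y along the bar and the row, x the way it moves when pushed away. Pivot: 150 mm down the shaft, 98 above the bench. So the handle is 239 mm up at both ends of the stroke, 248 upright; the stroke is 103 mm level. Bank yaw: within 0.35 rad of +x.
- clamp_grip (a point): centre of the black ball knob, 36 mm across, on another lever; leave alone. Pivot 140 mm down its shaft, 98 above the bench; axes as the T handle's; stands in friction, leaning up to 0.25 rad either way. The three levers stand in a row, 85 mm apart, in any order, each on a grey valve block (with its fittings up to 107 mm above the bench) on one dark foot plate, 160 x 290 mm, 12 thick.
- fence_grip (a point): in the black slim straight grip (55 mm long, 16 to 24 thick, top end 17 mm above this point) of the third lever; leave alone. Pivot 130 mm down its shaft, 98 above the bench; axes and friction as for the ball-knob lever. Loose on the bench, 0.16 m or more from the bank's centre: a jar (95 mm tall), a mug (90 mm) and a spanner.

How it is judged:
At the end, for the whole second after the job is handed in: The T-handled lift lever rests by itself in the float notch (joint above 0.65 of 0.70 rad), and the handles of the two other levers are within 20 mm of where they stood (value of joint lift_lever above 0.65 rad and velocity of joint lift_lever below 0.05 rad/s and distance of each of clamp_grip, fence_grip from where it was at the start of the episode below 0.02 m); the robot touches nothing.
It fails at once if the ball-knob or slim-grip lever is pushed more than 20 mm (distance of any of clamp_grip, fence_grip from where it was at the start of the episode above 0.02 m).
It also fails if it takes over 29 s, if anything falls off the work surface, if the arm or the gripper's body presses on something with over 40 N, if the wrist force passes 120 N, or if a joint passes its speed limit or range.

### The arm

A 6-joint arm with a two-finger parallel gripper is mounted at the origin on the work surface. World frame = base frame: x ahead of the robot, y to its left, z up, the work surface at z = 0. Lengths are in m, angles in rad, forces in N, time in s.
With the tool pointing down it reaches from about 0.325 to 0.775 m from the base axis. Payload 5.5 kg.
Tool frame: the origin (TCP) lies between the finger pads; the fingertips stand 8 mm ahead of it and the grasp point (between the pads) lies 11 mm behind it (tcp_to_tips is the distance from the TCP to the fingertips, in m); z points along the fingers, y is the line along which they close (so a half turn about z gives the same grasp; the last joint's range is limited). The gripper opens to 88 mm and grips with 3 to 60 N. Pads are 20 mm wide; open, the fingers measure 115 mm over their backs; the gripper's body (75 mm by 178 mm) begins 61 mm behind the grasp point.
Start: joints at [1.293, 0.091, 1.231, -0, 1.82, -0.057], TCP at [0.131, 0.585, 0.231] pointing down, gripper open.
Joint ranges: [-2.87, 2.87], [-0.86, 2.18], [0.17, 2.46], [-1.51, 4.65], [0.06, 2.69], [-2.65, 2.65]. Speed limits (rad/s): [2.57, 2.57, 3.01, 3.14, 3.14, 3.14].

### API

Orientations are given as a unit quaternion [w, x, y, z].
In Python, from bench import * gives the robot as it stands. Calls block until the motion is done:
- move_to(position, orientation): joint-space move of the TCP to a pose.
- move_l(position, speed=0.15, orientation=None): straight line of the TCP; orientation=None keeps the orientation; speed is the mean speed in m/s.
- movej(angles): joint-space move.
- gripper_open() and close(): open the fingers fully, or close them until they stop; the grip force is fixed at half the most.
- hold(seconds).
- inverse_kinematics(position, orientation): joint angles nearest the present ones, or None.
- state(): the state.
- get_image(name): name is "side" or "top" or "wrist"; returns a dict with "frame" (420x560x3 uint8, blue, green, red), "depth" (420x560 float32, m along the optical axis (not along the pixel's ray), 0 where there is no reading), "camera_matrix" (3x3 intrinsics, pixels), "k1" (the pictures are not rectified: a ray, as slopes to the right and down, at radius r is drawn at 1 + k1 r^2 times it, then the intrinsics apply), "view" (4x4, takes a point from world to camera coordinates). Camera axes: x right, y up, looking along -z (the intrinsics and any distortion apply to the point x, -y, -z); pixel columns grow to the right and rows downward; lengths in m; the calibration is good to about 2 mm. A picture is of the moment at which its call begins.
A pose or a line that the arm cannot do raises IKError and nothing moves.
- job_done(): hands the job in; it is judged then, once.
The state is a dict: "time": time; "joint_pos": joint angles; "dq": joint speeds; "joint_torque": joint torques, N m; "ee_pos": TCP position; "ee_rot": TCP orientation; "ft_force": force on the tool from outside, world axes, zero at the start; "moment": the same for the moment, N m; "finger_gap": finger opening in m; "finger_force": force on a finger pad.
Only numpy, scipy, OpenCV 4.12 (cv2) and the standard library are available. Lean on these libraries where they do the work, as an engineer would, in place of code of your own. Each camera call takes 0.05 s, during which the arm holds its last target. There are 200 camera calls.

## Working session

There is one attempt and no reset: what is moved stays moved. The work goes in short steps, each a Python script; the robot and the scene stay as the last script left them, time stands still between calls to the robot, and variables do not carry over. Pictures are saved under pics/ and viewed, at most 10 in all, crops included, and the job is handed in when it is done.

```bash
ls; mkdir -p pics; cat > h.py <<'E'
from bench import *
import numpy as np, cv2
def pts(im):
    """world point for each pixel from depth"""
    K=im["camera_matrix"];k1=im["k1"];d=im["depth"]
    h,w=d.shape
    v,u=np.mgrid[0:h,0:w]
    xd=(u-K[0,2])/K[0,0]; yd=(v-K[1,2])/K[1,1]
    x,y=xd.copy(),yd.copy()
    for _ in range(8):
        s=1+k1*(x*x+y*y); x=xd/s; y=yd/s
    P=np.stack([x*d,-y*d,-d,np.ones_like(d)],-1)
    W=P@np.linalg.inv(im["view"]).T
    W[d<=0]=np.nan
    return W[...,:3]
E
python3 - <<'E'
from h import *
for n in("top","side"):
    im=get_image(n); cv2.imwrite(f"pics/{n}0.png",im["frame"]); np.savez(f"{n}0.npz",**im)
    print(n,np.linalg.inv(im["view"])[:3,3],im["k1"],im["camera_matrix"][0,0])
E
```

```text
pics
top [0.51798835 0.04028365 0.84560167] 0.009072547690122829 381.8268137406086
side [0.23113319 0.61411167 0.60515447] -0.17098367659309172 487.4107221200666
```

View pics/top0.png

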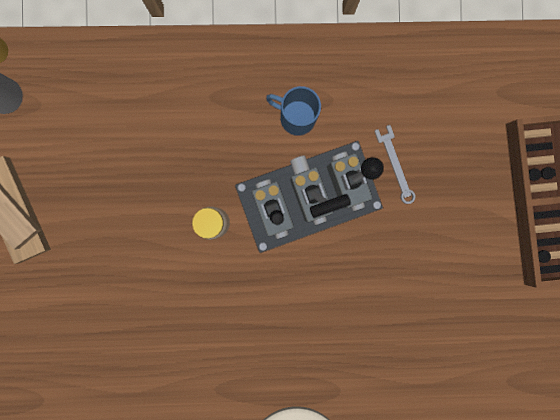

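View pics/side0.png

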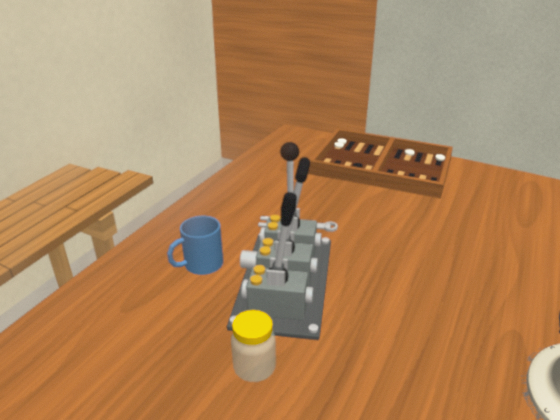

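The top view shows the T bar in the middle at (330,207), the ball knob at (372,168) on the right, and the slim grip at (275,213) on the left. The foot-plate bolts are at (241,187), (356,146), (377,205) and (263,247). In the side view, the ball is at (290,151), the T handle (end-on) at (302,168) and the slim grip at (288,208).

```bash
cat >> h.py <<'E'
def ray(im,u,v,z):
    """pixel(s) -> world on plane z"""
    K=im["camera_matrix"];k1=float(im["k1"])
    x0,y0=(u-K[0,2])/K[0,0],(v-K[1,2])/K[1,1]; x,y=x0,y0
    for _ in range(10): s=1+k1*(x*x+y*y); x,y=x0/s,y0/s
    T=np.linalg.inv(im["view"]); d=T[:3,:3]@[x,-y,-1]; c=T[:3,3]
    return c+d*(z-c[2])/d[2]
E
python3 - <<'E'
from h import *
im=dict(np.load("top0.npz"))
b=[ray(im,u,v,.014) for u,v in((241,187),(356,146),(377,205),(263,247))]
b=np.array(b);print(b.round(4)); c=b.mean(0)
r=(b[0]+b[3]-b[1]-b[2])[:2]; yaw=np.arctan2(r[1],r[0])-np.pi/2
f=(b[0]+b[1]-b[2]-b[3])[:2]; print("centre",c,"yaw",yaw,np.arctan2(f[1],f[0]))
W=pts(im); m=(im["frame"].max(2)<45)&(W[...,2]>.16)
n,l,s,cc=cv2.connectedComponentsWithStats(m.astype(np.uint8))
R=np.array([[np.cos(yaw),-np.sin(yaw)],[np.sin(yaw),np.cos(yaw)]])
for i in range(1,n):
    if s[i,4]<20: continue
    p=W[l==i]; z=np.percentile(p[:,2],95); 
    (u,v),wh,a=cv2.minAreaRect(np.argwhere(l==i)[:,::-1].astype(np.float32))
    print(s[i],"rect",(u,v),wh,a,"ztop",z,"med",np.median(p,0).round(4),"bank xy",((np.median(p,0)-c)[:2]@R).round(4))
E
```

```text
[[ 0.5884  0.1054  0.014 ]
 [ 0.6729 -0.1482  0.014 ]
 [ 0.5425 -0.1908  0.014 ]
 [ 0.4568  0.0605  0.014 ]]
centre [ 0.56516569 -0.04327468  0.014     ] yaw 0.3251032216556127 0.3225105957588365
[361 158  22  21 357] rect (371.5, 168.0) (20.0, 21.0) 90.0 ztop 0.25548902073456436 med [ 0.5939 -0.1176  0.2509] bank xy [ 0.0035 -0.0796]
[310 194  40  24 432] rect (329.64349365234375, 205.4160614013672) (11.703065872192383, 40.19465255737305) 70.97439575195312 ztop 0.25562088355313306 med [ 0.5361 -0.0494  0.2532] bank xy [-0.0295  0.0035]
[270 210  13  14  82] rect (276.0, 216.5) (13.0, 12.0) 90.0 ztop 0.24416597110345495 med [0.5245 0.0331 0.2399] bank xy [-0.0142  0.0853]
```

```bash
cat >> h.py <<'E'
from scipy.spatial.transform import Rotation as Ro
C=np.array([0.5652,-0.0433]); yaw=0.324
ex=np.array([np.cos(yaw),np.sin(yaw)]); ey=np.array([-np.sin(yaw),np.cos(yaw)])
def P(x,y,z): return np.r_[C+x*ex+y*ey,z]
def Q(sg=1):
    y=sg*np.r_[ey,0]; z=np.array([0,0,-1.]); R=np.c_[np.cross(y,z),y,z]
    return Ro.from_matrix(R).as_quat()[[3,0,1,2]]
E
python3 - <<'E'
from h import *
s=state(); print(s["time"],s["ee_rot"])
p=P(-.1,.003,.36)
sol=[(np.abs(j-np.array(s["joint_pos"]))[5],g,j) for g in(1,-1) if (j:=inverse_kinematics(p,Q(g))) is not None]
print(sol); g=min(sol)[1]
e=np.array(s["ee_pos"]); move_l([e[0],e[1],.36],speed=.2); close()
move_to(p,Q(g)); move_l(P(-.1,.003,.230),speed=.12)
s=state(); print(g,s["time"],s["ee_pos"],s["ft_force"],s["finger_gap"])
for n in("top","side"):
    im=get_image(n); cv2.imwrite(f"pics/{n}1.png",im["frame"])
E
```

```text
0.1 [-1.40615328e-04  1.10174406e-01  9.93911892e-01 -8.54874049e-04]
[(np.float64(2.0625388267489284), 1, array([-2.24436781e-01, -1.74452494e-01,  1.25552199e+00, -4.44089210e-16,
        2.06052316e+00, -2.11923311e+00])), (np.float64(1.0790538268408651), -1, array([-2.24436781e-01, -1.74452494e-01,  1.25552199e+00, -4.44089210e-16,
        2.06052316e+00,  1.02235955e+00]))]
-1 6.0917 [ 0.46974452 -0.07234938  0.23101552] [ 0.28176704  0.47831865 -0.16300992] 0.0004306807937130054
```

View pics/side1.png

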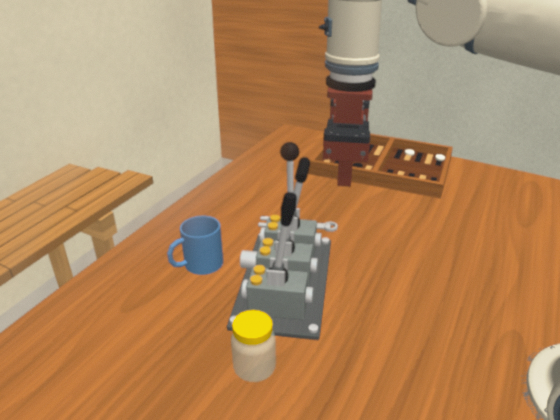

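The side view shows the closed fingertips at (344,185), just to the robot's side of the T bar at (302,168). Nothing is touching yet, and the other levers haven't moved. Next I push in short steps and watch the force.

```bash
python3 - <<'E'
from h import *
f0=np.array(state()["ft_force"])[:2]
for x in(-.06,-.04,-.02,0,.008,.014,.018,.021,.024,.027,.029,.031,.033):
    move_l(P(x,.003,.230),speed=.06)
    s=state(); F=np.array(s["ft_force"])[:2]-f0
    print(x,((np.array(s["ee_pos"])[:2]-C)@ex).round(4),"fx %.1f fy %.1f z %.1f t %.2f"%(F@ex,F@ey,s["ft_force"][2],s["time"]))
    if F@ex<-25: break
for n in("top","side"):
    im=get_image(n); cv2.imwrite(f"pics/{n}2.png",im["frame"])
E
```

```text
-0.06 -0.06 fx -0.2 fy -0.0 z -1.3 t 7.01
-0.04 -0.0397 fx 0.4 fy -1.0 z -1.3 t 7.49
-0.02 -0.0198 fx -1.2 fy -0.2 z 0.5 t 7.97
0 -0.0011 fx -6.7 fy -0.1 z 1.7 t 8.46
0.008 0.0067 fx -6.0 fy -1.2 z 0.1 t 8.74
0.014 0.0126 fx -5.7 fy -0.5 z -2.4 t 8.99
0.018 0.017 fx -4.6 fy -2.2 z -1.5 t 9.24
0.021 0.0216 fx -0.4 fy 0.8 z -0.3 t 9.49
0.024 0.0244 fx 0.0 fy -1.0 z 0.4 t 9.74
0.027 0.0272 fx 0.7 fy -1.1 z 0.5 t 9.99
0.029 0.0291 fx -0.1 fy 0.3 z 0.8 t 10.24
0.031 0.0303 fx -5.5 fy 0.5 z 0.6 t 10.49
0.033 0.0307 fx -12.3 fy 1.2 z 2.2 t 10.74
```

View pics/side2.png

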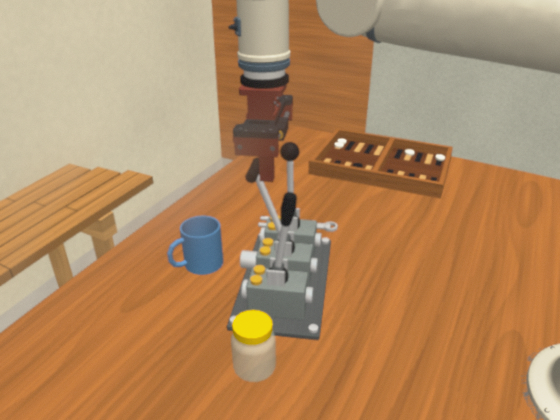

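The side view shows the T lever leaning away, with its bar at (255,170). The other two are unchanged: ball at (290,151), slim grip at (288,208). The force dropped to zero at x = 0.021, so the lever snapped over, and it hit the hard stop at about 0.030. I'll back off and check.

```bash
python3 - <<'E'
from h import *
move_l(P(-.05,.003,.230),speed=.1); q=state()["ee_rot"]
move_l(P(-.1,.003,.36),speed=.15); hold(.3)
s=state(); print(s["time"],s["ft_force"])
im=get_image("side"); cv2.imwrite("pics/side3.png",im["frame"])
im=get_image("top"); cv2.imwrite("pics/top3.png",im["frame"])
E
```

```text
13.2 [-0.03133315 -0.73383792 -0.45232246]
```

View pics/side3.png

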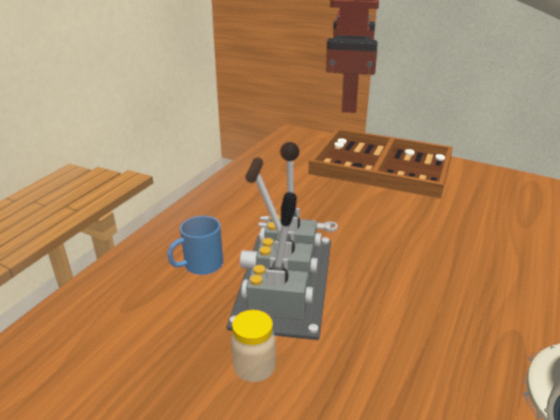

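The T lever holds by itself in the far position, with its bar at (255,170). The ball (290,151) and slim grip (288,208) haven't moved, and the gripper is clear.

```bash
python3 -c "
from bench import *
print(job_done())"
```

```text
the job is handed in; nothing more can be done
None
```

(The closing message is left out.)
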